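# Ease the gauge case shut

### The arm

A 6-joint arm with a two-finger parallel gripper is mounted at the origin on the work surface. World frame = base frame: x ahead of the robot, y to its left, z up, the work surface at z = 0. Lengths are in mm, angles in rad, forces in N, time in s.
With the tool pointing down it reaches from about 275 to 850 mm from the base axis. Payload 5.2 kg.
Tool frame: the origin (TCP) lies at the very end of the fingers, on their centre line; the grasp point (between the pads) lies 19 mm behind it; z points along the fingers, y is the line along which they close (so a half turn about z gives the same grasp; the last joint's range is limited). The gripper opens to 85 mm and grips with 20 to 120 N. Pads are 22 mm wide; open, the fingers measure 114 mm over their backs; the gripper's body (76 mm by 85 mm) begins 54 mm behind the grasp point. The pads swing forward as they close: fully open they stand 13 mm farther back than shut.
Start: joints at [1.023, 0.259, 1.535, -0, 1.348, -0.203], TCP at [185.883, 517.641, 231.31] pointing down, gripper open.
Joint ranges: [-3.14, 3.14], [-0.91, 2.08], [0.19, 2.58], [-1.22, 4.36], [0.22, 2.71], [-3.12, 3.12]. Speed limits (rad/s): [2.57, 2.57, 3.14, 3.14, 3.14, 3.14].

### API

Orientations are given as a 3x3 rotation matrix whose columns are the frame's x, y, z axes.
In Python, from plant import ctrl, hand, planner, eyes, nets gives the robot as it stands. Calls block until the motion is done:
- ctrl.move_pose(position, orientation): joint-space move of the TCP to a pose.
- ctrl.move_l(position, max_speed=150, frame=None): straight line of the TCP; frame=None keeps the orientation; max_speed is the mean speed in mm/s.
- ctrl.move_j(angles): joint-space move.
- hand.command_gripper(opening): finger opening in mm; the grip force is fixed at half the most; returns when the fingers have stopped.
- ctrl.sleep(seconds).
- planner.ik(position, orientation): joint angles nearest the present ones, or None.
- ctrl.get_state(): the state.
- eyes.camera(name): name is "scene" or "top" or "wrist"; returns a dict with "frame" (400x640x3 uint8, red, green, blue), "range_z" (400x640 float32, mm along the optical axis (not along the pixel's ray), 0 where there is no reading), "fx", "fy", "cx", "cy" (pixels), "extrinsics" (4x4, takes a point from camera to world coordinates). Camera axes: x right, y up, looking along -z (the intrinsics and any distortion apply to the point x, -y, -z); pixel columns grow to the right and rows downward; lengths in mm; the calibration is good to about 2 mm. A picture is of the moment at which its call begins.
A pose or a line that the arm cannot do raises ctrl.IKError and nothing moves.
- ctrl.close_job(): hands the job in; it is judged then, once.
Trained networks look in a picture, given as the dict that the camera call returned (one of the last four; its "shot" number tells which), for a name from the list of things; names that differ only in an ending like _2 or _b are one class to them, and where a whole thing is asked for, a point or a joint stands for the part that bears it (a point fixed in the world has none). Each returns a list of dicts, best first, with "p" (0 to 1); they miss things now and then, are a little off and sometimes report something else, mostly with a low value. They report only what shows in the picture. A call takes as long as a camera call.
- nets.spot_in(picture, target): "position" ([x, y, z] in mm, in world coordinates, good to about 4 mm: the middle of the surface that is visible of it).
- nets.silhouettes(picture, target): "region" (400x640 bool, what is visible of it).
- nets.spot_point(picture, target): "position" ([x, y, z] in mm, in world coordinates, good to about 4 mm: a listed point, or the origin of a listed thing).
The state is a dict: "clock": time; "q": joint angles; "qvel": joint speeds; "tau": joint torques, N m; "eef_pos": TCP position; "tool_rot": TCP orientation; "ft_force": force on the tool from outside, world axes, zero at the start; "moment": the same for the moment, N m; "opening": finger opening in mm; "grip_force": force on a finger pad.
Only numpy, scipy, OpenCV 4.12 (cv2) and the standard library are available. Lean on these libraries where they do the work, as an engineer would, in place of code of your own. Each camera call takes 0.05 s, during which the arm holds its last target. There are 200 camera calls.

### The job

Grinding is about to start, so close the blue gauge case on the welding table: nudge its open lid past its balance point, in the closing direction, catch the lid on the fingers while it is still falling, well before it is down, and lower it gently until it is fully shut, so that it never slams. Do not grip the lid or press it hard, leave the gauges and everything else where they are, and finish with the hand clear.

Things in the scene. Friction and masses are not known exactly. Their poses are not given: they have to be found in the camera images.
- case: Blue steel gauge case, fixed to the table side-on to the robot, 140 mm deep (its x) by 200 mm wide (its y), rim 90 mm above the table. Origin: centre of its underside, on the table. Its +x points from the tab side (front) to the hinge side: to the robot's left (+y of the world), give or take 0.3 rad. Its loose contents stay below the rim.
- lid (a joint): Lid angle, rad: 0 = shut, flat on the rim; 1.57 = upright; 1.85 = its stop, leaning back behind the hinge. Starts at 1.50 to 1.64. The stiff hinge (0.045 N m) lets it stay put between about 1.46 and 1.68; tipped below about 1.4 it falls shut by itself, slowly at first (damped, 0.3 N m s/rad): left at 1.3 it reaches 0.5 rad in 1.6 to 2.5 s and ends at about 0.8 to 1.1 rad/s, a slam.
- lid_tab (a point): Middle of the free edge of the lid's red pull tab, on the lid's underside, 175 mm from the hinge line. While upright the underside faces the case's -x (robot's right). The tab is 80 mm wide, 6 mm thick and stands 35 mm beyond the case front when shut (the rest of the lid ends flush with it), so a finger has room under it at all angles. The lid weighs 0.36 to 0.48 kg: about 2 N at this edge.
- lid_hinge (a point): Middle of the hinge line of the lid, on the far top rim of the case, 90.5 mm above the table, at (+70, 0) mm in the case's x, y. The hinge line runs along the case's y.
- ring_gauge: Steel ring gauge, 52 mm outside, 20 mm high, loose in the open case. Leave it. Origin: centre of underside.
- gauge_block: Steel gauge block, 30 x 14 x 30 mm, loose in the open case. Leave it. Origin: centre of underside.
- spray_can: Upright spray can, 64 mm across, 170 mm high, 0.1 m or more behind the hinge. Leave it. Origin: centre of underside.
- square_tube: Piece of steel square tube, 100 mm long, 50 mm square, beyond the case, seen from the robot. Leave it. Origin: centre of underside.
- hammer: Hammer lying on the table at the left. Leave it.
- angle_iron: Steel angle offcut, 220 mm long, 40 mm high, lying at the right. Leave it.
- wire_brush: Brush lying at the right. Leave it.

How it is judged (in metres and radians):
On the way, in this order (a step that is already met when the one before it is completed fails the run):
1. the falling lid is caught on the fingers: between 0.12 and 0.75 rad it rests on them, sinking slower than 0.4 rad/s (value of joint lid between 0.12 and 0.75 rad and velocity of joint lid above -0.4 rad/s and contact force between the fingers and lid above 0.3 N), for 0.25 s.
2. the lid is fully shut (below 0.03 rad) (value of joint lid below 0.03 rad), for 0.2 s.
At the end, for the whole second after the job is handed in: The lid is shut (below 0.03 rad, 5 mm at its edge) and at rest; the gauges are within 8 mm and the other loose things within 20 mm of where they were (value of joint lid below 0.03 rad and velocity of joint lid between -0.05 and 0.05 rad/s and not (distance of ring_gauge from where it was at the start of the episode above 0.008 m) and not (distance of gauge_block from where it was at the start of the episode above 0.008 m) and not (distance of spray_can from where it was at the start of the episode above 0.02 m) and not (distance of square_tube from where it was at the start of the episode above 0.02 m) and not (distance of hammer from where it was at the start of the episode above 0.02 m) and not (distance of angle_iron from where it was at the start of the episode above 0.02 m) and not (distance of wire_brush from where it was at the start of the episode above 0.02 m)); the robot touches nothing.
It fails at once if the lid slams: faster than 0.45 rad/s in its last 0.12 rad (value of joint lid below 0.12 rad and velocity of joint lid below -0.45 rad/s).
It fails at once if the lid is pinched or pressed hard (over 30 N) (contact force between the fingers and lid above 30 N).
It fails at once if a gauge is lifted or moved (distance of any of ring_gauge, gauge_block from where it was at the start of the episode above 0.012 m).
It fails at once if a bystander is lifted, carried or knocked (distance of any of spray_can, square_tube, hammer, angle_iron, wire_brush from where it was at the start of the episode above 0.03 m).
It also fails if it takes over 48 s, if anything falls off the work surface, if the arm or the gripper's body presses on something with over 40 N, if the wrist force passes 120 N, or if a joint passes its speed limit or range.

## Working session

There is one attempt and no reset: what is moved stays moved. The work goes in short steps, each a Python script; the robot and the scene stay as the last script left them, time stands still between calls to the robot, and variables do not carry over. Pictures are saved under pics/ and viewed, at most 10 in all, crops included, and the job is handed in when it is done.

```bash
ls; mkdir -p pics
python3 - <<'E'
from plant import ctrl,hand,planner,eyes,nets
import cv2,numpy as np
ims=[]
for c in ("scene","top"):
    p=eyes.camera(c); ims.append(p["frame"])
    for t in ("lid_tab","lid_hinge","case","spray_can","square_tube","ring_gauge","gauge_block"):
        print(c,t,[(np.round(d["position"]).tolist(),round(d["p"],2)) for d in nets.spot_point(p,t)[:2]])
    cv2.imwrite(f"pics/{c}0.png",p["frame"][:,:,::-1])
print(ctrl.get_state()["clock"], ctrl.get_state()["tool_rot"])
E
```

```text
pics
scene lid_tab [([560.0, 105.0, 266.0], 0.72)]
scene lid_hinge [([563.0, 97.0, 89.0], 0.88)]
scene case [([572.0, 35.0, -1.0], 0.92), ([630.0, 18.0, 50.0], 0.43)]
scene spray_can [([535.0, 228.0, 2.0], 0.59)]
scene square_tube [([756.0, 56.0, 2.0], 0.9)]
scene ring_gauge [([541.0, -1.0, 53.0], 0.45)]
scene gauge_block [([632.0, 20.0, 50.0], 0.44)]
top lid_tab [([561.0, 108.0, 265.0], 0.86), ([425.0, 519.0, 2.0], 0.43)]
top lid_hinge [([559.0, 97.0, 88.0], 0.89)]
top case [([571.0, 26.0, -0.0], 0.58)]
top spray_can [([543.0, 233.0, -2.0], 0.94)]
top square_tube [([753.0, 61.0, -2.0], 0.77)]
top ring_gauge [([544.0, 4.0, 51.0], 0.64)]
top gauge_block [([635.0, 18.0, 49.0], 0.52)]
0.8 [[-9.41135346e-01  3.38029969e-01  1.77223765e-05]
 [ 3.38029969e-01  9.41135346e-01  2.72464803e-05]
 [-7.46902802e-06  3.16333201e-05 -9.99999999e-01]]
```

View pics/scene0.png

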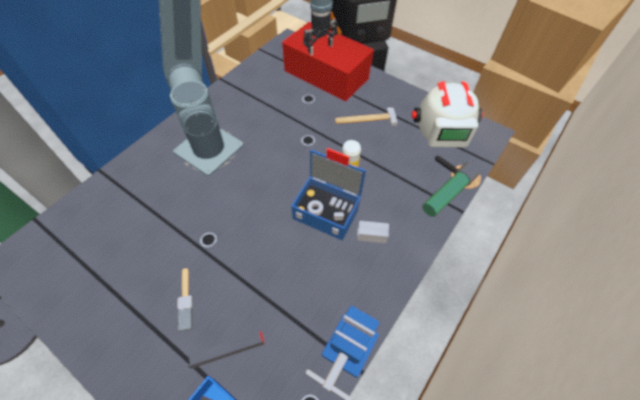

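View pics/top0.png

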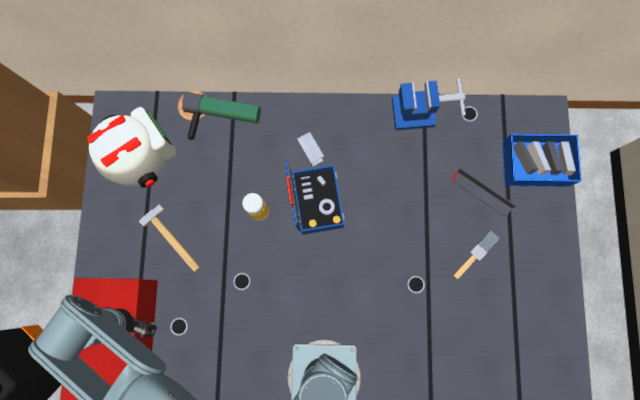

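The scene view shows the blue case at about (328,205). Its lid is upright with the red tab at (338,157), and the spray can is behind it at (352,152). The top view agrees: lid line from (288,165) to (299,233), can at (256,207). The nets match both pictures.

My plan is to straddle the tab with the gripper part open. The back finger nudges the lid, the front finger catches it, and then the hand follows the arc down.

```bash
cat > h.py <<'E'
from plant import ctrl,hand,planner,eyes,nets
import numpy as np
H=np.array([561,97,90.5]); yaw=0.157; ex=np.array([-np.sin(yaw),np.cos(yaw),0]); Z=np.array([0,0,1.])
W=60; AMIN=0.5
u=lambda a:-np.cos(a)*ex+np.sin(a)*Z
n=lambda a:-np.sin(a)*ex-np.cos(a)*Z
def pose(th,s,sign=-1,ins=22,a=None):
    """TCP pose; s=+W/2: lid underside rests on front finger, s=-(W/2-6): back finger pushes lid"""
    a=max(th,AMIN) if a is None else a
    z=-u(a); y=sign*n(a)
    return H+175*u(th)-s*n(a)-ins*u(a), np.column_stack([np.cross(y,z),y,z])
def go(th,s,speed,**k):
    p,R=pose(th,s,**k); ctrl.move_l(p,speed,R)
def st():
    s=ctrl.get_state(); return round(s["clock"],2),np.round(s["ft_force"],2),np.round(s["eef_pos"]),round(s["opening"],1)
E
python3 - <<'E'
from h import *
for sign in(-1,1):
    for th,s,i in((1.58,0,-70),(1.58,0,22),(1.2,-24,22),(.9,30,22),(.6,30,22),(.3,30,22),(0,30,22),(-.05,30,22),(-.05,30,-70)):
        q=planner.ik(*pose(th,s,sign,i)); print(sign,th,None if q is None else np.round(q,2))
E
```

```text
-1 1.58 [-0.01  0.25  1.3  -0.01  1.59 -1.74]
-1 1.58 [-0.02  0.29  1.47 -0.01  1.39 -1.74]
-1 1.2 [-0.36  0.37  1.45  0.32  1.51 -2.14]
-1 0.9 [-0.48  0.47  1.42  0.53  1.67 -2.27]
-1 0.6 [-0.61  0.66  1.37  0.66  1.84 -2.41]
-1 0.3 [-0.65  0.78  1.34  0.69  1.87 -2.48]
-1 0 [-0.66  0.85  1.34  0.67  1.81 -2.53]
-1 -0.05 [-0.66  0.86  1.34  0.67  1.8  -2.54]
-1 -0.05 [-0.73  0.89  1.16  0.64  1.97 -2.49]
1 1.58 [-0.01  0.25  1.3  -0.01  1.59  1.4 ]
1 1.58 [-0.02  0.29  1.47 -0.01  1.39  1.4 ]
1 1.2 [-0.36  0.37  1.45  0.32  1.51  1.  ]
1 0.9 [-0.48  0.47  1.42  0.53  1.67  0.87]
1 0.6 [-0.61  0.66  1.37  0.66  1.84  0.73]
1 0.3 [-0.65  0.78  1.34  0.69  1.87  0.66]
1 0 [-0.66  0.85  1.34  0.67  1.81  0.61]
1 -0.05 [-0.66  0.86  1.34  0.67  1.8   0.6 ]
1 -0.05 [-0.73  0.89  1.16  0.64  1.97  0.66]
```

```bash
sed -i 's/sign=-1/sign=1/' h.py
python3 - <<'E'
from h import *; import cv2
s=ctrl.get_state(); p=np.array(s["eef_pos"]); p[2]=370; ctrl.move_l(p,250)
pp,R=pose(1.58,0,ins=-90,a=np.pi/2); ctrl.move_pose(pp,R); hand.command_gripper(W)
print(st())
for c in ("wrist","scene","top"):
    p=eyes.camera(c)
    for t in ("lid_tab","lid_hinge"):
        print(c,t,[(np.round(d["position"]).tolist(),round(d["p"],2)) for d in nets.spot_point(p,t)[:1]])
    if c=="wrist": cv2.imwrite("pics/w1.png",p["frame"][:,:,::-1])
E
```

```text
(3.91, array([ 0.36,  0.51, -0.19]), array([561.,  99., 356.]), 59.9)
wrist lid_tab [([559.0, 102.0, 267.0], 0.59)]
wrist lid_hinge []
scene lid_tab [([557.0, 105.0, 266.0], 0.95)]
scene lid_hinge [([557.0, 99.0, 91.0], 0.64)]
top lid_tab [([562.0, 106.0, 265.0], 0.53)]
top lid_hinge []
```

View pics/w1.png

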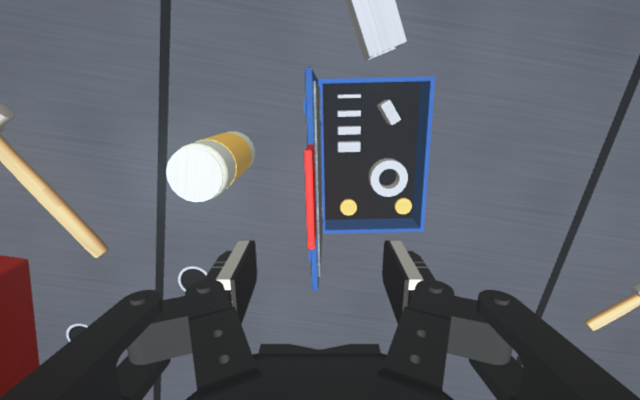

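The wrist view shows the red tab at (310,197), centred between the pads at (240,270) and (400,270) and parallel to them. I'll go down astride it and nudge.

Run:
```python
from h import *; import cv2
pp,R=pose(1.60,0,a=np.pi/2); ctrl.move_l(pp,100,R); print(st())
go(1.4,-24,40); print("1.4",st())
go(1.2,-24,35); print("1.2",st())
for i in range(4):
    ctrl.sleep(.4); print(st())
for c in ("scene","top"):
    p=eyes.camera(c)
    for d in nets.spot_point(p,"lid_tab")[:1]:
        v=np.array(d["position"])-H; print(c,np.round(d["position"]),round(d["p"],2),"theta",np.arctan2(v[2],-v@ex))
    cv2.imwrite(f"pics/{c}2.png",p["frame"][120:260,220:430][:, :, ::-1].repeat(3,0).repeat(3,1))
```

```text
(5.63, array([ 0.12, -0.1 , -0.  ]), array([561., 102., 244.]), 59.7)
1.4 (7.16, array([0.7 , 0.39, 1.02]), array([569.,  48., 237.]), 59.4)
1.2 (8.19, array([-0.69, -0.67,  0.92]), array([573.,  20., 225.]), 60.1)
(8.59, array([-0.67, -0.48,  0.19]), array([573.,  20., 225.]), 59.8)
(8.99, array([-1.21,  0.17, -0.35]), array([573.,  20., 224.]), 60.2)
(9.39, array([ 1.29, -1.25, -0.63]), array([573.,  20., 224.]), 60.2)
(9.79, array([ 0.66, -1.03, -1.35]), array([573.,  20., 224.]), 60.4)
scene [579.  -9. 226.] 0.75 theta 0.9005653599984011
top [580.  -8. 222.] 0.97 theta 0.8887893717899098
```

View pics/scene2.png

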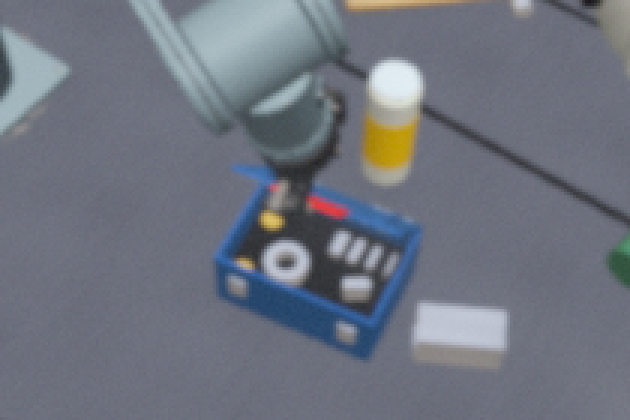

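The lid fell and landed on the front finger at about 0.9 rad. In the crop, the red tab at (325,207) is sitting between the fingers. Next I lower it to 0.55, hold there, and check.

Run:
```python
from h import *; import cv2
go(.9,30,30); print(st())
go(.7,30,28); print(st())
go(.5,30,28); print(st()); ctrl.sleep(.8); print(st())
for c in ("scene","top","wrist"):
    p=eyes.camera(c)
    for d in nets.spot_point(p,"lid_tab")[:1]:
        v=np.array(d["position"])-H; print(c,np.round(d["position"]),round(d["p"],2),"theta",np.arctan2(v[2],-v@ex))
cv2.imwrite("pics/w3.png",p["frame"][:,:,::-1])
```

```text
(10.44, array([-0.81, -0.42, -1.34]), array([572.,  25., 228.]), 59.9)
(11.7, array([-1.09, -0.25, -1.52]), array([576.,   1., 212.]), 60.2)
(12.96, array([-0.44,  1.2 , -2.14]), array([580., -21., 190.]), 59.8)
(13.76, array([-0.82,  0.47, -1.27]), array([580., -21., 190.]), 60.1)
scene [586. -51. 176.] 0.58 theta 0.5183387077202886
top [588. -52. 174.] 0.95 theta 0.5016492059668087
wrist [534. 228.  -4.] 0.61 theta -2.5238591661899292
```

View pics/w3.png

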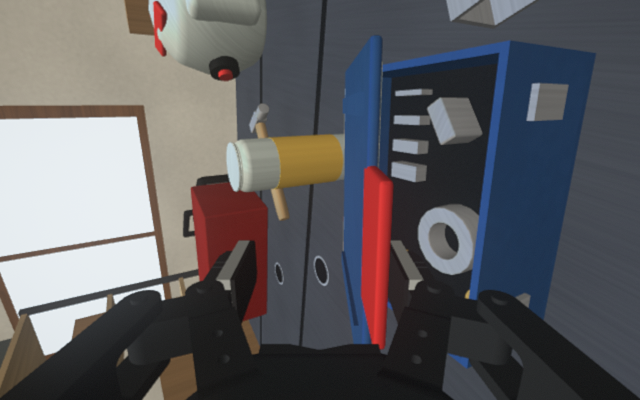

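The wrist view shows the red tab (x≈380, y 170–345) resting on the front pad at (395,270), with the lid at about 0.51 rad. Next I lower it gently until shut.

Run:
```python
from h import *; import cv2
for th,v in((.3,25),(.12,22),(0,15),(-.06,12)):
    go(th,30,v); print(th,st())
ctrl.sleep(.4); print(st())
for c in ("scene","top","wrist"):
    p=eyes.camera(c)
    for d in nets.spot_point(p,"lid_tab")[:1]:
        v=np.array(d["position"])-H; print(c,np.round(d["position"]),round(d["p"],2),"theta",np.arctan2(v[2],-v@ex))
cv2.imwrite("pics/w4.png",p["frame"][:,:,::-1])
```

```text
0.3 (15.61, array([-0.65, -0.1 , -2.7 ]), array([582., -35., 158.]), 59.8)
0.12 (17.19, array([ 0.36, -0.13, -2.42]), array([583., -41., 127.]), 59.9)
0 (18.74, array([0.44, 0.21, 0.39]), array([583., -43., 106.]), 59.8)
-0.06 (19.77, array([-0.34,  0.21,  0.14]), array([583., -42.,  96.]), 60.1)
(20.17, array([-0.61,  0.48, -0.13]), array([583., -42.,  96.]), 60.0)
scene [592. -77.  90.] 0.57 theta -0.003965421767882968
top [597. -68.  89.] 0.68 theta -0.007115812208132308
wrist [587. -76.  91.] 0.75 theta 0.004576971264679178
```

View pics/w4.png

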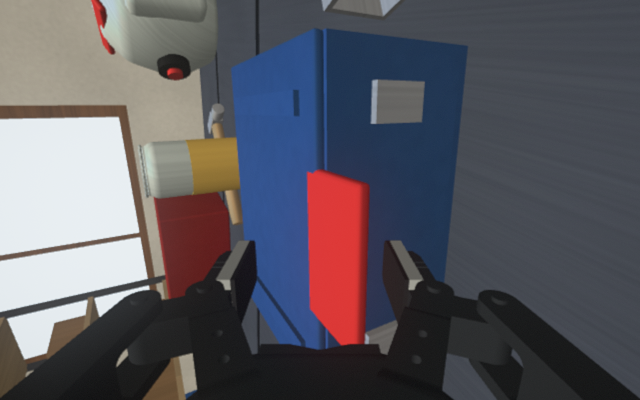

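The lid is shut: its seam runs along the rim at x≈325, and the pads at (240,270) and (400,270) are clear of the tab, with no load on the wrist. I'll back straight out and check.

Run:
```python
from h import *; import cv2
go(-.06,30,60,ins=-110); ctrl.sleep(.3); print(st())
for c in ("top","scene"):
    p=eyes.camera(c)
    for t in ("lid_tab","spray_can","square_tube"):
        print(c,t,[(np.round(d["position"]).tolist(),round(d["p"],2)) for d in nets.spot_point(p,t)[:1]])
cv2.imwrite("pics/s5.png",p["frame"][:,:,::-1])
```

```text
(23.12, array([ 0.81,  0.1 , -0.39]), array([ 601., -157.,  159.]), 59.9)
top lid_tab [([595.0, -68.0, 93.0], 0.71)]
top spray_can [([541.0, 229.0, -2.0], 0.93)]
top square_tube [([753.0, 60.0, -1.0], 0.74)]
scene lid_tab [([591.0, -72.0, 92.0], 0.76)]
scene spray_can [([534.0, 226.0, 6.0], 0.63)]
scene square_tube [([754.0, 57.0, -3.0], 0.82)]
```

View pics/s5.png

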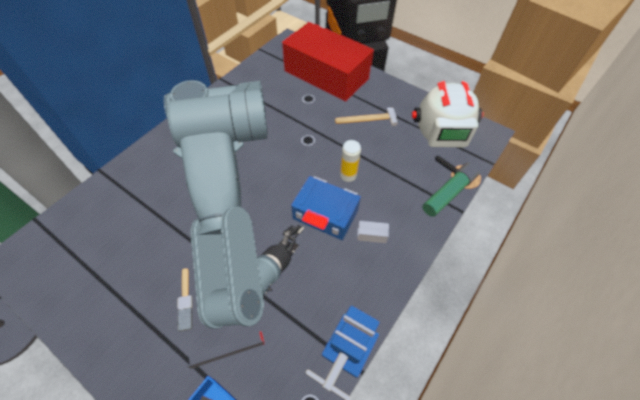

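The case is shut at (325,208) with the red tab at (315,220). The hand is clear at (290,240), and nothing else has moved.

```bash
python3 -c "
from plant import ctrl
print(ctrl.close_job())"
```

```text
the job is handed in; nothing more can be done
None
```

The gauge case is shut and the job is handed in at about 23 s: the lid was nudged over, caught on the front finger at about 0.9 rad, held at about 0.5 rad and lowered gently until closed; the hand is clear, and nothing else moved in the final camera check (the gauges are out of sight under the lid).

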